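Flip the inspection flag of the power module's stand

ROBOT

A 6-joint arm with a two-finger parallel gripper is mounted at the origin on a cart in front of the work surface, level with it; the furniture and walls round the work are solid. World frame = base frame: x ahead of the robot, y to its left, z up, the work surface at z = 0. Lengths are in m, angles in rad, forces in N, time in s.
With the tool pointing down it reaches from about 0.425 to 0.95 m from the base axis. Payload 3.5 kg.
Tool frame: the origin (TCP) lies at the very end of the fingers, on their centre line; the grasp point (between the pads) lies 19 mm behind it; z points along the fingers, y is the line along which they close (so a half turn about z gives the same grasp; the last joint's range is limited). The gripper opens to 85 mm and grips with 20 to 120 N. Pads are 22 mm wide; open, the fingers measure 114 mm over their backs; the gripper's body (76 mm by 85 mm) begins 54 mm behind the grasp point. The pads swing forward as they close: fully open they stand 13 mm farther back than shut.
Start: joints at [-1.317, 0.286, 1.577, -0, 1.279, -0.15], TCP at [0.265, -0.621, 0.231] pointing down, gripper open.
Joint ranges: [-2.77, 2.77], [-0.9, 2.22], [0.21, 2.48], [-1.53, 4.67], [0.24, 2.81], [-2.84, 2.84]. Speed limits (rad/s): [2.79, 2.79, 3.14, 3.14, 3.14, 3.14].

INTERFACE

Orientations are given as a unit quaternion [x, y, z, w].
In Python, from plant import get_state, read_camera, sign_off, recognise gives the robot as it stands.
- The arm moves only by the tool arm_command, never from a script. Its argument "steps" is a list of rows, each an object with "translation": the shift along the tool's x, y, z scaled (see below), a list of three; "twist": the turn, a rotation vector about the tool's x, y, z scaled (see below), a list of three; "fingers": the opening, from -1 (shut) to 1 (fully open). In form: [{"translation": [x, y, z], "twist": [rx, ry, rz], "fingers": fingers}, ...]. A call has 1 to 5 rows; each row is the pose to reach, as a shift and turn from the pose commanded when the call began, along the tool's axes at that moment; what a row does not reach only later rows make up. The controller multiplies each number of a shift by 75 cm and each number of a turn by 60 degrees. A row lasts 1/8 s, in which the tool goes at most 62.5 mm and 10.7 degrees, less where a joint would pass 70% of its speed; a pose out of reach is approached as far as the arm can. A call with a number of a shift or a turn outside -1 to 1 is refused whole. A call with a gripper value outside its range is refused whole. The fingers move at their own pace and stop on an object; "grip_force" is the grip in N (left out, the last holds). Time passes only in rows, so rows that repeat a pose let the fingers close. It gives the time, the measured TCP pose, the force, the opening and the grip force at its end, in the units of the state.
- get_state(): the state, without advancing time (a new reading comes with each control period).
- read_camera(name): name is "scene" or "top"; returns a dict with "pixels" (480x640x3 uint8, red, green, blue), "K" (3x3 intrinsics, pixels), "R" (3x3) and "t" (3): a world point X has camera coordinates R X + t. Camera axes: x right, y down, z forward; pixel columns grow to the right and rows downward; lengths in m; the calibration is good to about 2 mm. A picture is of the moment at which its call begins. There is no depth.
- sign_off(): hands the job in; it is judged then, once.
Trained networks look in a picture, given as the dict that the camera call returned (one of the last four; its "shot" number tells which), for a name from the list of things; names that differ only in an ending like _2 or _b are one class to them, and where a whole thing is asked for, a point or a joint stands for the part that bears it (a point fixed in the world has none). Each returns a list of dicts, best first, with "conf" (0 to 1); they miss things now and then, are a little off and sometimes report something else, mostly with a low value. They report only what shows in the picture. A call takes as long as a camera call.
- recognise(picture, query): "point" ([row, column] in pixels, amid what is visible of it).
The state is a dict: "time": time; "qpos": joint angles; "dq": joint speeds; "joint_efforts": joint torques, N m; "eef_pos": TCP position; "tcp_rot": TCP orientation; "contact_force": force on the tool from outside, world axes, zero at the start; "wrist_torque": the same for the moment, N m; "opening": opening from 0.0 (shut) to 1.0 (fully open); "finger_force": force on a finger pad.
Only numpy, scipy, OpenCV 4.12 (cv2) and the standard library are available. Lean on these libraries where they do the work, as an engineer would, in place of code of your own. Each camera call takes 0.05 s, during which the arm holds its last target. There are 200 camera calls.

TASK

The squat black power module has passed inspection: with the fingertips, push the hinged flag on its stand up and right over the pivot until it lies flat on the far side with its ring-marked face up (the thumb tab at the pivot starts it). Only push, grasp nothing; leave the other two flags and all three parts as they are.

Things in the scene. Friction and masses are not known exactly. Their poses are not given: they have to be found in the camera images.
- module_stand: Fixed grey stand of the power module, one of three in a row in any order. Plate 205 x 80 x 8 mm, own x from -75 to +130 mm; origin on the bench below the pivot. Own +x points away from the robot (turned up to 0.3 rad) to the part, centred at x = +100 mm; y along the pivot axis, z up. Two cheeks 6 mm thick at y = +-32 mm, 73 mm high, hold the pivot.
- module_flag (a joint): Hinge of that stand's flag, rad: 0 = flag plate level toward own -x (robot's side), bar-marked face up; 1.57 = straight up; 3.14 = level toward own +x (far side), ring-marked face up. Stops at 0 and 3.14. Stiff (about 0.05 N m, 1 to 2 N at the tab), stays at any angle where it is left.
- module_pivot (a point): Middle of the pivot axis on the power module's stand, 65 mm above the bench; barrel 12 mm in diameter.
- module_flag_end (a point): Middle of the free edge of the flag on the power module's stand: an aluminium plate 62 x 50 x 5 mm, reaching from 6 to 68 mm from the pivot axis, with a bar mark on one face and a ring mark on the other; the point moves with it.
- module_tab_end (a point): Free end of that flag's thumb tab, 45 mm long from the pivot axis, 24 mm wide, 4 mm thick, square to and fixed to the flag plate: with the joint at 0 it points straight up, at 1.57 toward own +x, at 3.14 straight down.
- coil_stand: Fixed grey stand of the coil, one of three in a row in any order. Plate 205 x 80 x 8 mm, own x from -75 to +130 mm; origin on the bench below the pivot. Own +x points away from the robot (turned up to 0.3 rad) to the part, centred at x = +100 mm; y along the pivot axis, z up. Two cheeks 6 mm thick at y = +-32 mm, 73 mm high, hold the pivot.
- coil_flag (a joint): Hinge of that stand's flag, rad: 0 = flag plate level toward own -x (robot's side), bar-marked face up; 1.57 = straight up; 3.14 = level toward own +x (far side), ring-marked face up. Stops at 0 and 3.14. Stiff (about 0.05 N m, 1 to 2 N at the tab), stays at any angle where it is left.
- coil_pivot (a point): Middle of the pivot axis on the coil's stand, 65 mm above the bench; barrel 12 mm in diameter.
- coil_flag_end (a point): Middle of the free edge of the flag on the coil's stand: an aluminium plate 62 x 50 x 5 mm, reaching from 6 to 68 mm from the pivot axis, with a bar mark on one face and a ring mark on the other; the point moves with it.
- coil_tab_end (a point): Free end of that flag's thumb tab, 45 mm long from the pivot axis, 24 mm wide, 4 mm thick, square to and fixed to the flag plate: with the joint at 0 it points straight up, at 1.57 toward own +x, at 3.14 straight down.
- bottle_stand: Fixed grey stand of the bottle, one of three in a row in any order. Plate 205 x 80 x 8 mm, own x from -75 to +130 mm; origin on the bench below the pivot. Own +x points away from the robot (turned up to 0.3 rad) to the part, centred at x = +100 mm; y along the pivot axis, z up. Two cheeks 6 mm thick at y = +-32 mm, 73 mm high, hold the pivot.
- bottle_flag (a joint): Hinge of that stand's flag, rad: 0 = flag plate level toward own -x (robot's side), bar-marked face up; 1.57 = straight up; 3.14 = level toward own +x (far side), ring-marked face up. Stops at 0 and 3.14. Stiff (about 0.05 N m, 1 to 2 N at the tab), stays at any angle where it is left.
- bottle_pivot (a point): Middle of the pivot axis on the bottle's stand, 65 mm above the bench; barrel 12 mm in diameter.
- bottle_flag_end (a point): Middle of the free edge of the flag on the bottle's stand: an aluminium plate 62 x 50 x 5 mm, reaching from 6 to 68 mm from the pivot axis, with a bar mark on one face and a ring mark on the other; the point moves with it.
- bottle_tab_end (a point): Free end of that flag's thumb tab, 45 mm long from the pivot axis, 24 mm wide, 4 mm thick, square to and fixed to the flag plate: with the joint at 0 it points straight up, at 1.57 toward own +x, at 3.14 straight down.
- power_module: Squat black potted block with blade terminals on top, 37 x 46 x 31 mm, loose on the far end of its stand; origin at the centre of its underside.
- coil: Copper coil on a cream bobbin, upright, 43 x 46 x 97 mm, loose on the far end of its stand; origin at the centre of its underside.
- bottle: Slim white bottle with a pointed red cap, 36 x 36 x 104 mm, loose on the far end of its stand; origin at the centre of its underside.

How it is judged:
By the outcome, as a careful person would: the job done as asked, in the order asked, and still so for the second after the job is handed in, with the robot touching nothing.
It also fails if it takes over 48 s, if anything falls off the work surface, if the arm or the gripper's body presses on something with over 40 N, if the wrist force passes 120 N, or if a joint passes its speed limit or range.

## Working session

There is one attempt and no reset: what is moved stays moved. The work goes in short steps, Python scripts to look and compute and a tool call to move; the robot and the scene stay as the last step left them, time stands still between calls to the robot, and variables do not carry over. Pictures are saved under pics/ and viewed, at most 10 in all, crops included, and the job is handed in when it is done.

Besides the shell and the picture viewer there is one more tool, called after "Call:" as a command line: name --argument value ..., lists and objects as JSON in quotes. arm_command: Moves the arm, as the interface text tells. Shifts and turns lie within -1 to 1; 1 stands for 75 cm of shift or 60 degrees of turn. Its arguments: {"type":"object","properties":{"steps":{"type":"array"},"grip_force":{"type":"number"}},"required":["steps"]}

```bash
mkdir -p pics
cat > h.py <<'E'
import numpy as np,cv2
from plant import *
def px2w(p,rc,z):
    r,c=rc; d=p["R"].T@np.linalg.solve(p["K"],[c,r,1.]); o=-p["R"].T@p["t"]
    return o+d*(z-o[2])/d[2]
def proj(p,X):
    q=p["K"]@(p["R"]@np.array(X)+p["t"]); return q[1]/q[2],q[0]/q[2]
def tri(ps,rcs):
    A=[];b=[]
    for p,rc in zip(ps,rcs):
        d=p["R"].T@np.linalg.solve(p["K"],[rc[1],rc[0],1.]);d/=np.linalg.norm(d);o=-p["R"].T@p["t"]
        M=np.eye(3)-np.outer(d,d);A.append(M);b.append(M@o)
    return np.linalg.solve(sum(A),sum(b))
def save(p,n,box=None):
    im=cv2.cvtColor(np.asarray(p["pixels"]),cv2.COLOR_RGB2BGR); 
    if box: 
        r0,r1,c0,c1=box; im=im[r0:r1,c0:c1]; s=min(800/im.shape[1],600/im.shape[0]); im=cv2.resize(im,None,fx=s,fy=s,interpolation=cv2.INTER_CUBIC)
    cv2.imwrite("pics/"+n,im)
E
python3 - <<'E'
from h import *
s=get_state();print(s["time"],s["eef_pos"],s["tcp_rot"])
P={n:read_camera(n) for n in("scene","top")}
for n,p in P.items():
    save(p,n+"0.png"); print(n,-p["R"].T@p["t"])
    for q in("power_module","module_stand","module_pivot","module_flag_end","module_tab_end","coil_pivot","bottle_pivot","coil","bottle"):
        print(q,[(np.round(d["point"]),round(d["conf"],2)) for d in recognise(p,q)[:3]])
E
```

```text
0.0 [ 0.26508288 -0.62005262  0.22992866] [ 9.79688596e-01  2.00521416e-01 -6.70501697e-05 -1.18824451e-03]
scene [-0.004435    0.40887216  0.81613537]
power_module [(array([267., 283.]), 0.56)]
module_stand [(array([285., 318.]), 0.74)]
module_pivot []
module_flag_end [(array([274., 325.]), 0.68), (array([255., 388.]), 0.6)]
module_tab_end [(array([276., 325.]), 0.82)]
coil_pivot [(array([256., 379.]), 0.58)]
bottle_pivot [(array([324., 221.]), 0.95)]
coil [(array([222., 362.]), 0.93)]
bottle [(array([281., 191.]), 0.64)]
top [ 0.39123869 -0.00945755  0.9109143 ]
power_module [(array([211., 296.]), 0.86)]
module_stand [(array([260., 314.]), 0.63)]
module_pivot [(array([262., 315.]), 0.8)]
module_flag_end [(array([277., 317.]), 0.96), (array([224., 182.]), 0.17)]
module_tab_end [(array([273., 319.]), 0.93)]
coil_pivot [(array([275., 410.]), 0.92)]
bottle_pivot [(array([244., 194.]), 0.93)]
coil [(array([218., 424.]), 0.6)]
bottle [(array([192., 186.]), 0.76)]
```

View pics/scene0.png

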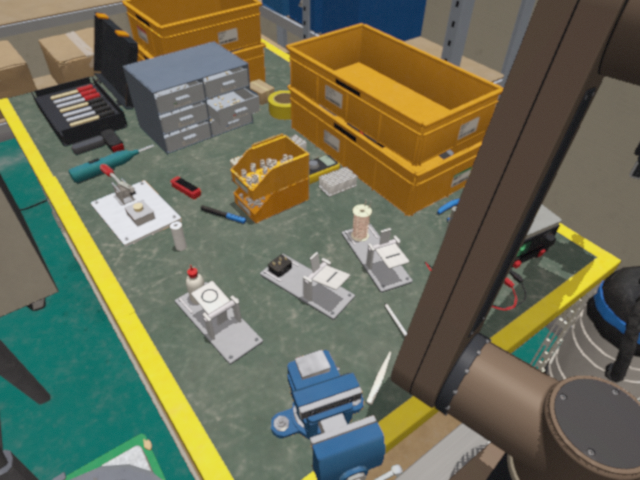

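View pics/top0.png

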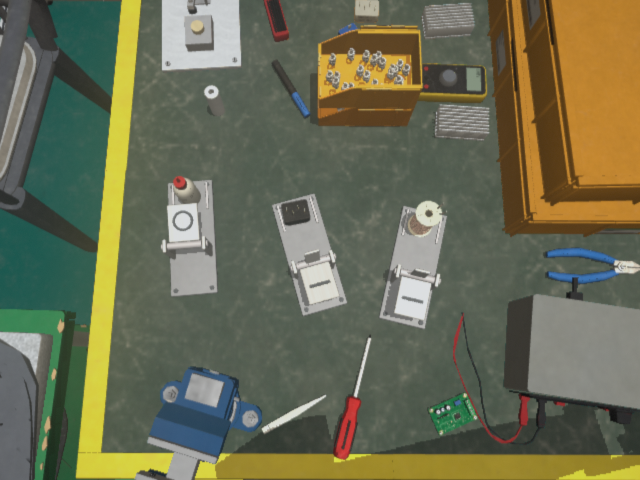

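The scene and top pictures show the module on the middle stand: the part is at top (211,296), and its flag is level toward the robot with the bar up, around (283,318). The coil flag is also at 0, at (298,412). The bottle flag is already over. I'll zoom in to measure the stand.

Run:
```python
from h import *
p=read_camera("top"); save(p,"top1.png",(185,320,240,420))
q=read_camera("scene"); save(q,"scene1.png",(220,330,240,390))
a=px2w(p,(211,296),.039);print("module",a)
pv=px2w(p,(262,315),.065);print("pivot",pv, px2w(p,(277,317),.065),px2w(p,(275,410),.065),px2w(p,(244,194),.065))
```

```text
module [0.6327818  0.01904732 0.039     ]
pivot [ 0.53970452 -0.01374782  0.065     ] [ 0.515108   -0.01708144  0.065     ] [ 0.51911107 -0.16779534  0.065     ] [0.56861979 0.18463331 0.065     ]
```

View pics/top1.png

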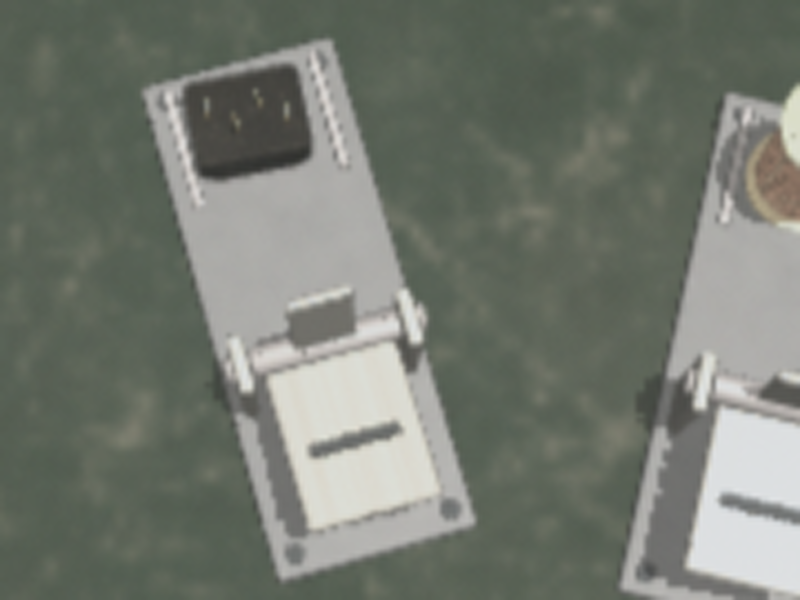

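View pics/scene1.png

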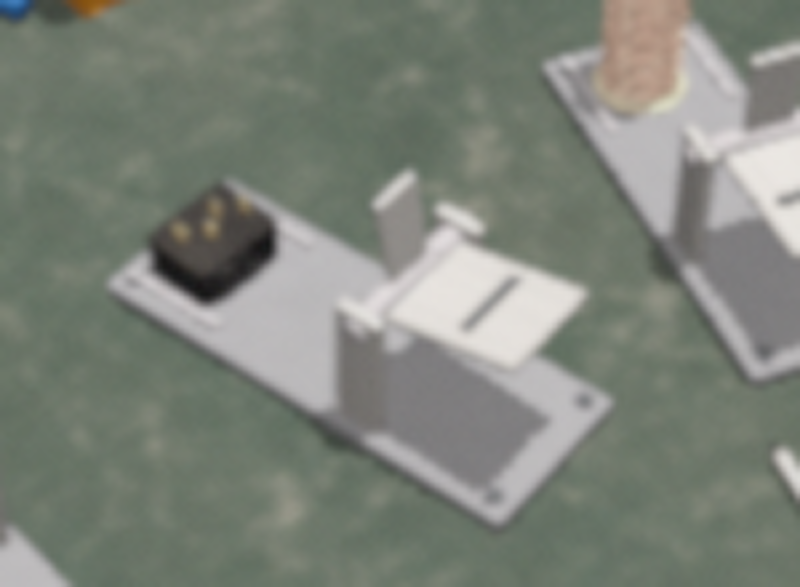

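```bash
cat >> h.py <<'E'
from scipy.spatial.transform import Rotation as Ro
def plan(*targets,yaw=None,s=None):
    """targets world xyz -> scaled tool shifts from the current pose"""
    s=s or get_state(); R=Ro.from_quat(s["tcp_rot"])
    for t in targets: print("tr",np.round(R.inv().apply(np.array(t)-s["eef_pos"])/.75,3))
    if yaw is not None:
        G=Ro.from_matrix(np.array([[np.cos(yaw),np.sin(yaw),0],[np.sin(yaw),-np.cos(yaw),0],[0,0,-1]]))
        print("tw",np.round((R.inv()*G).as_rotvec()/np.radians(60),3))
E
python3 - <<'E'
from h import *
from scipy.optimize import least_squares
p=read_camera("top");q=read_camera("scene")
k=180/800; kt=150/800
T=[((130,40),(90,145)),((130,-40),(40,332)),((-75,40),(580,282)),((-75,-40),(522,475))]
S=[((-75,40),(527,498)),((-75,-40),(402,611)),((130,40),(285,108))]
def pred(v,x,y,z=.008):
    c,s=np.cos(v[2]),np.sin(v[2]);return [v[0]+c*x-s*y,v[1]+s*x+c*y,z]
def fit(useT,useS):
    def f(v):
        r=[]
        if useT:
            for (x,y),(a,b) in T: r+=list(np.array(proj(p,pred(v,x/1e3,y/1e3)))-(185+a*k,240+b*k))
        if useS:
            for (x,y),(a,b) in S: r+=list(np.array(proj(q,pred(v,x/1e3,y/1e3)))-(220+a*kt,240+b*kt))
        return r
    return least_squares(f,[.54,-.01,.3])
for a in((1,0),(0,1),(1,1)):
    o=fit(*a);print(np.round(o.x,4),np.round(o.fun,1))
v=o.x
print("pivot",np.array(proj(p,pred(v,0,0,.065))),"flag mid top",proj(p,pred(v,-.037,0,.0675)))
W=lambda x,z:pred(v,x,0,z)
plan(W(-.10,.25),W(-.016,.25),yaw=v[2])
E
```

```text
[ 0.5393 -0.0113  0.2826] [-0.7 -0.9 -1.2  0.3  0.8 -0.5  0.9  1.1]
[ 0.5389 -0.0086  0.2766] [ 0.1 -0.1  0.1  0.7 -0.3 -0.6]
[ 0.5393 -0.0105  0.2795] [-0.8 -1.1 -1.2  0.   0.7 -1.2  0.9  0.5 -0.5  0.7 -0.5  1.3 -0.7 -0.1]
pivot [262.23156393 313.00553081] flag mid top (np.float64(283.7958700731433), np.float64(319.2487135446422))
tr [ 0.523 -0.621 -0.025]
tr [ 0.635 -0.607 -0.025]
tw [0.    0.    0.119]
```

Call:
arm_command --steps '[{"translation": [0.08, -0.09, -0.03], "twist": [0, 0, 0.03], "fingers": -1}, {"translation": [0.14, -0.16, -0.03], "twist": [0, 0, 0.06], "fingers": -1}, {"translation": [0.19, -0.22, -0.03], "twist": [0, 0, 0.09], "fingers": -1}, {"translation": [0.24, -0.28, -0.03], "twist": [0, 0, 0.12], "fingers": -1}, {"translation": [0.27, -0.32, -0.03], "twist": [0, 0, 0.12], "fingers": -1}]'

```text
time: 1.82
eef_pos: [0.3566, -0.3221, 0.2541]
tcp_rot: [0.99, 0.138, 0.0, 0.0]
contact_force: [1.9, 0.7, 0.3]
opening: 0.003
finger_force: 0.0
```

```bash
cat >> h.py <<'E'
V=np.array([.5393,-.0105,.2795])
def W(x,z,y=0): c,s=np.cos(V[2]),np.sin(V[2]);return [V[0]+c*x-s*y,V[1]+s*x+c*y,z]
def own():
    s=get_state();d=np.array(s["eef_pos"])-[V[0],V[1],0];c,n=np.cos(V[2]),np.sin(V[2])
    print("t",s["time"],"own",np.round([c*d[0]+n*d[1],-n*d[0]+c*d[1],d[2]],4),"F",np.round(s["contact_force"],1),"op",s["opening"])
E
python3 -c "
from h import *
own();plan(W(-.1,.2),W(-.018,.2),W(-.018,.098),yaw=V[2])"
```

```text
t 1.825 own [-0.2616 -0.2491  0.2541] F [1.9 0.7 0.3] op 0.002682701040910626
tr [ 0.215 -0.333  0.072]
tr [ 0.324 -0.333  0.072]
tr [ 0.324 -0.333  0.208]
tw [ 0.001 -0.001 -0.002]
```

Call:
arm_command --steps '[{"translation": [0.05, -0.06, 0], "twist": [0, 0, 0], "fingers": -1}, {"translation": [0.1, -0.13, 0.02], "twist": [0, 0, 0], "fingers": -1}, {"translation": [0.16, -0.2, 0.04], "twist": [0, 0, 0], "fingers": -1}, {"translation": [0.21, -0.27, 0.06], "twist": [0, 0, 0], "fingers": -1}, {"translation": [0.25, -0.333, 0.07], "twist": [0, 0, 0], "fingers": -1}]'

```text
time: 2.45
eef_pos: [0.4655, -0.0394, 0.2026]
tcp_rot: [0.99, 0.139, 0.0, 0.0]
contact_force: [1.1, -0.1, -0.6]
opening: 0.003
finger_force: 0.0
```

Call:
arm_command --steps '[{"translation": [0.04, 0, 0], "twist": [0, 0, 0], "fingers": -1}, {"translation": [0.074, 0, 0.02], "twist": [0, 0, 0], "fingers": -1}, {"translation": [0.074, 0, 0.05], "twist": [0, 0, 0], "fingers": -1}, {"translation": [0.074, 0, 0.05], "twist": [0, 0, 0], "fingers": -1}]'

```text
time: 2.95
eef_pos: [0.5172, -0.0256, 0.1633]
tcp_rot: [0.99, 0.139, -0.002, -0.001]
contact_force: [-0.3, 0.7, -0.0]
opening: -0.001
finger_force: 0.0
```

```bash
python3 -c "
from h import *
own();plan(W(-.018,.098),yaw=V[2])
p=read_camera('scene');save(p,'s2.png',(170,330,230,443))"
```

```text
t 2.95 own [-0.0254 -0.0084  0.1633] F [-0.3  0.7 -0. ] op -0.0012584501948955395
tr [ 0.01  -0.011  0.087]
tw [-0.002  0.004 -0.001]
```

View pics/s2.png

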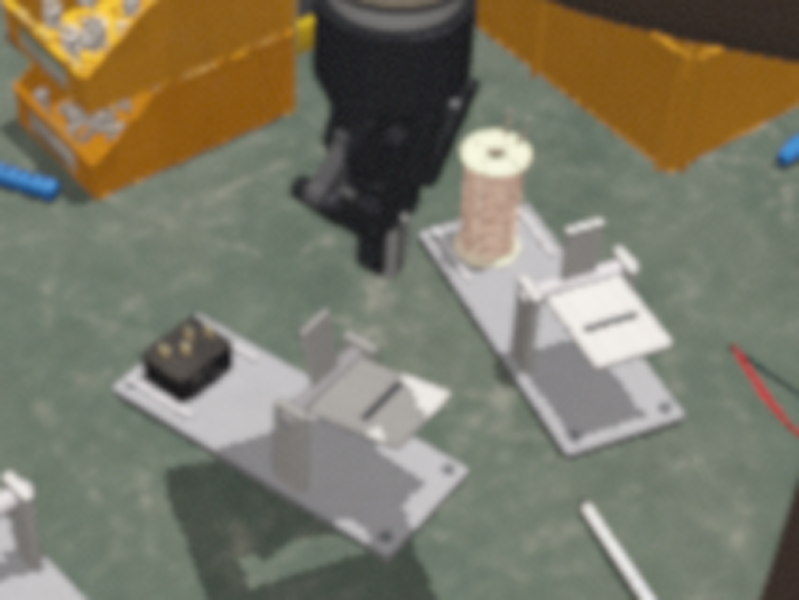

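The gripper is shut above the stand, with its tip at crop (380,265), and nothing has been touched. I'll descend behind the tab and push it.

Call:
arm_command --steps '[{"translation": [0.005, -0.011, 0.0], "twist": [0, 0, 0], "fingers": -1}, {"translation": [0.005, -0.011, 0.04], "twist": [0, 0, 0], "fingers": -1}, {"translation": [0.005, -0.011, 0.085], "twist": [0, 0, 0], "fingers": -1}, {"translation": [0.005, -0.011, 0.085], "twist": [0, 0, 0], "fingers": -1}, {"translation": [0.005, -0.011, 0.085], "twist": [0, 0, 0], "fingers": -1}]'

```text
time: 3.62
eef_pos: [0.521, -0.0173, 0.1034]
tcp_rot: [0.99, 0.139, 0.001, 0.0]
contact_force: [-0.0, 0.1, -0.1]
opening: -0.001
finger_force: 0.0
```

```bash
python3 -c "
from h import *
own();plan(W(.018,.098),yaw=V[2])"
```

```text
t 3.625 own [-0.0195 -0.0014  0.1034] F [-0.   0.1 -0.1] op -0.0011082818644323473
tr [ 0.05  -0.002  0.007]
tw [ 0.001 -0.002 -0.001]
```

Call:
arm_command --steps '[{"translation": [0.0, -0.002, 0.008], "twist": [0, 0, 0], "fingers": -1}, {"translation": [0.015, -0.002, 0.012], "twist": [0, 0, 0], "fingers": -1}, {"translation": [0.028, -0.002, 0.017], "twist": [0, 0, 0], "fingers": -1}, {"translation": [0.04, -0.002, 0.023], "twist": [0, 0, 0], "fingers": -1}, {"translation": [0.047, -0.002, 0.03], "twist": [0, 0, 0], "fingers": -1}]'

```text
time: 4.25
eef_pos: [0.5539, -0.0059, 0.0787]
tcp_rot: [0.99, 0.139, -0.0, 0.0]
contact_force: [-2.2, -2.0, 1.0]
opening: -0.003
finger_force: 1.2
```

Call:
arm_command --steps '[{"translation": [0.003, 0, 0], "twist": [0, 0, 0], "fingers": -1}, {"translation": [0.003, 0, 0], "twist": [0, 0, 0], "fingers": -1}]'

```text
time: 4.5
eef_pos: [0.5557, -0.0053, 0.0788]
tcp_rot: [0.99, 0.139, 0.0, -0.0]
contact_force: [-0.5, 0.3, -0.5]
opening: 0.001
finger_force: 0.0
```

```bash
python3 -c "
from h import *
own()
p=read_camera('scene');save(p,'s3.png',(190,330,240,427))"
```

```text
t 4.5 own [0.0172 0.0005 0.0788] F [-0.5  0.3 -0.5] op 0.0013639048430924131
```

View pics/s3.png

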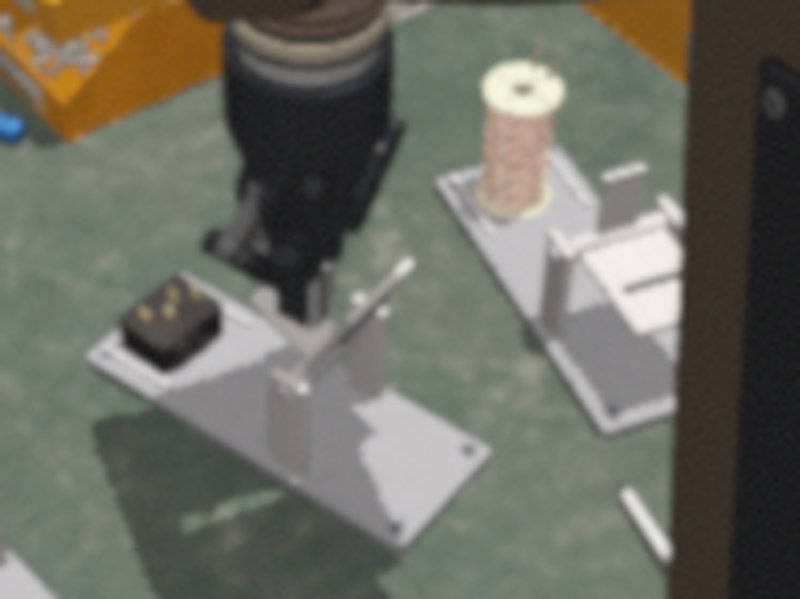

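The flag has risen to about 60–65° (edge at crop (408,265)), and the module hasn't moved. Next I'll lift out, go behind the flag and push it over.

Call:
arm_command --steps '[{"translation": [0, 0, -0.06], "twist": [0, 0, 0], "fingers": -1}, {"translation": [0, 0, -0.125], "twist": [0, 0, 0], "fingers": -1}, {"translation": [0, 0, -0.135], "twist": [0, 0, 0], "fingers": -1}, {"translation": [0, 0, -0.135], "twist": [0, 0, 0], "fingers": -1}, {"translation": [-0.07, 0, -0.135], "twist": [0, 0, 0], "fingers": -1}]'

```text
time: 5.18
eef_pos: [0.505, -0.0197, 0.1781]
tcp_rot: [0.99, 0.139, -0.001, -0.001]
contact_force: [-0.4, 0.4, 0.4]
opening: 0.002
finger_force: 0.0
```

Call:
arm_command --steps '[{"translation": [-0.073, 0, 0], "twist": [0, 0, 0], "fingers": -1}, {"translation": [-0.073, 0, 0], "twist": [0, 0, 0], "fingers": -1}, {"translation": [-0.073, 0, 0.05], "twist": [0, 0, 0], "fingers": -1}, {"translation": [-0.073, 0, 0.1], "twist": [0, 0, 0], "fingers": -1}, {"translation": [-0.073, 0, 0.1], "twist": [0, 0, 0], "fingers": -1}]'

```text
time: 5.8
eef_pos: [0.4496, -0.0338, 0.1013]
tcp_rot: [0.99, 0.139, -0.004, -0.002]
contact_force: [0.3, 0.1, 0.1]
opening: 0.001
finger_force: 0.0
```

```bash
python3 -c "
from h import *
own();plan(W(-.011,.105),yaw=V[2])"
```

```text
t 5.8 own [-0.0927  0.0023  0.1013] F [0.3 0.1 0.1] op 0.0008856886988981844
tr [ 0.109  0.003 -0.006]
tw [-0.005  0.007 -0.001]
```

Call:
arm_command --steps '[{"translation": [0.04, 0.003, -0.01], "twist": [0, 0, 0], "fingers": -1}, {"translation": [0.075, 0.003, -0.018], "twist": [0, 0, 0], "fingers": -1}, {"translation": [0.105, 0.003, -0.018], "twist": [0, 0, 0], "fingers": -1}, {"translation": [0.125, 0.003, -0.016], "twist": [0, 0, 0], "fingers": -1}, {"translation": [0.142, 0.003, -0.009], "twist": [0, 0, 0], "fingers": -1}]'

```text
time: 6.42
eef_pos: [0.5567, -0.0076, 0.1127]
tcp_rot: [0.99, 0.139, 0.001, 0.0]
contact_force: [-0.5, -0.4, 1.3]
opening: -0.002
finger_force: 0.4
```

```bash
python3 -c "
from h import *
own();plan(W(.032,.09),W(.038,.076),W(.04,.0665),yaw=V[2])"
```

```text
t 6.425 own [ 0.0175 -0.0021  0.1127] F [-0.5 -0.4  1.3] op -0.0018969863922931227
tr [ 0.019 -0.003  0.03 ]
tr [ 0.027 -0.003  0.049]
tr [ 0.03  -0.003  0.062]
tw [ 0.001 -0.001 -0.001]
```

Call:
arm_command --steps '[{"translation": [0.012, -0.003, 0.012], "twist": [0, 0, 0], "fingers": -1}, {"translation": [0.02, -0.003, 0.03], "twist": [0, 0, 0], "fingers": -1}, {"translation": [0.027, -0.003, 0.046], "twist": [0, 0, 0], "fingers": -1}, {"translation": [0.03, -0.003, 0.059], "twist": [0, 0, 0], "fingers": -1}, {"translation": [0.03, -0.003, 0.062], "twist": [0, 0, 0], "fingers": -1}]'

```text
time: 7.05
eef_pos: [0.5759, 0.0005, 0.0672]
tcp_rot: [0.99, 0.139, -0.002, -0.0]
contact_force: [-8.7, 1.3, 20.4]
opening: -0.002
finger_force: 10.1
```

```bash
python3 -c "
from h import *
own()"
```

```text
t 7.05 own [0.0382 0.0005 0.0672] F [-8.7  1.3 20.4] op -0.0019017622371657887
```

Height 0.067 with 20 N upward force means the flag is on its stop. I'll withdraw and look.

Call:
arm_command --steps '[{"translation": [0, 0, -0.05], "twist": [0, 0, 0], "fingers": -1}, {"translation": [0, 0, -0.12], "twist": [0, 0, 0], "fingers": -1}, {"translation": [0, 0, -0.18], "twist": [0, 0, 0], "fingers": -1}, {"translation": [-0.05, 0, -0.22], "twist": [0, 0, 0], "fingers": -1}, {"translation": [-0.1, 0.06, -0.22], "twist": [0, 0, 0], "fingers": -1}]'

```text
time: 7.68
eef_pos: [0.5172, -0.0626, 0.2334]
tcp_rot: [0.99, 0.141, 0.003, 0.001]
contact_force: [0.1, -1.8, -1.7]
opening: 0.002
finger_force: 0.0
```

Call:
arm_command --steps '[{"translation": [0, 0.06, 0], "twist": [0, 0, 0], "fingers": -1}, {"translation": [0, 0.13, 0], "twist": [0, 0, 0], "fingers": -1}, {"translation": [0, 0.2, 0], "twist": [0, 0, 0], "fingers": -1}, {"translation": [0, 0.2, 0], "twist": [0, 0, 0], "fingers": -1}, {"translation": [0, 0.2, 0], "twist": [0, 0, 0], "fingers": -1}]'

```text
time: 8.3
eef_pos: [0.5573, -0.2071, 0.2295]
tcp_rot: [0.99, 0.138, -0.001, -0.001]
contact_force: [0.0, -0.8, 0.0]
opening: -0.001
finger_force: 0.0
```

```bash
python3 -c "
from h import *
own()
p=read_camera('top');save(p,'t4.png',(160,340,140,460))
q=read_camera('scene');save(q,'s4.png',(190,370,160,440))
v=V
for a in (0,.1,.2,.3):print(a,proj(q,W(.068*np.cos(a),.065+.068*np.sin(a))))"
```

```text
t 8.3 own [-0.037  -0.1939  0.2295] F [ 0.  -0.8  0. ] op -0.0012425012562056184
0 (np.float64(257.3584529224803), np.float64(292.3682683547387))
0.1 (np.float64(255.22425271867624), np.float64(292.429671527385))
0.2 (np.float64(253.23214751425473), np.float64(292.73700964401564))
0.3 (np.float64(251.40308937420377), np.float64(293.2910671813788))
```

View pics/t4.png

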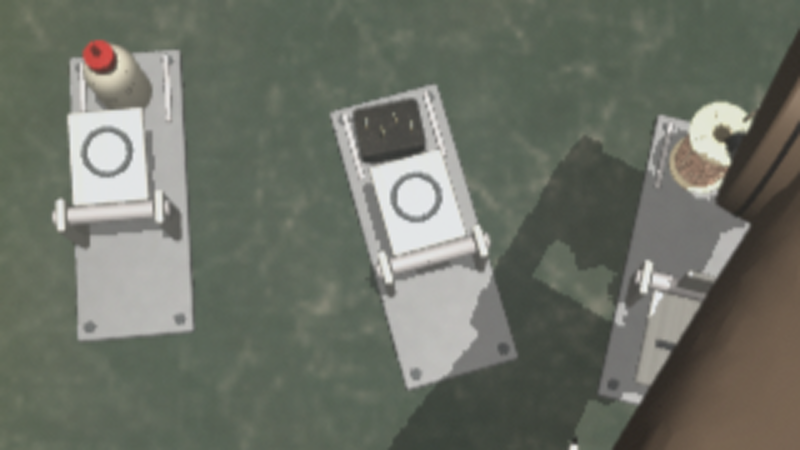

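View pics/s4.png

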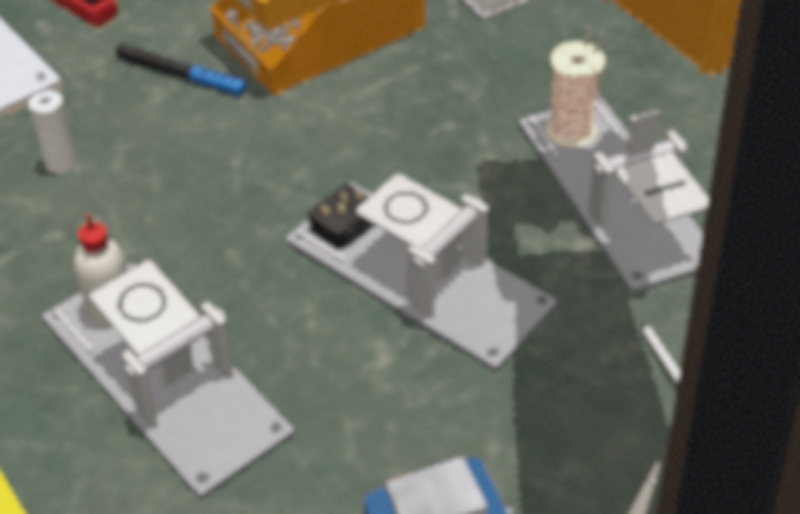

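The module flag lies flat on the far side with the ring up. Its edge midpoint is at scene (257,293), which matches the level prediction. The parts and the other two flags are unchanged, and the arm is clear.

```bash
python3 -c "
from plant import *
print(sign_off())"
```

```text
the job is handed in; nothing more can be done
None
```

The power module's flag is pushed over and lies flat on the far side with its ring-marked face up; the other two flags and all three parts are as they were, and the job was handed in at about 8.4 s.

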